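# Load the reagent carrier with the closed glassware

## Robot

A 6-joint arm with a two-finger parallel gripper is mounted at the origin on the work surface. World frame = base frame: x ahead of the robot, y to its left, z up, the work surface at z = 0. Lengths are in m, angles in degrees, forces in N, time in s.
With the tool pointing down it reaches from about 0.375 to 0.9 m from the base axis. Payload 3.1 kg.
Tool frame: the origin (TCP) lies on the centre line of the jaws, within the pads' length; the fingertips stand 17 mm ahead of it and the grasp point (between the pads) lies 2 mm behind it; z points along the fingers, y is the line along which they close (so a half turn about z gives the same grasp; the last joint's range is limited). The gripper opens to 87 mm and grips with 3 to 60 N. Pads are 19 mm wide; open, the fingers measure 117 mm over their backs; the gripper's body (75 mm by 190 mm) begins 51 mm behind the grasp point.
Start: joints at [55.319, 30.224, 82.088, -0, 67.689, -10.227], TCP at [0.259, 0.569, 0.24] pointing down, gripper open.
Joint ranges: [-176.69, 176.69], [-43.24, 126.21], [12.49, 139.97], [-82, 262], [0, 151.66], [-163.58, 163.58]. Speed limits (degrees/s): [159.86, 159.86, 180, 180, 180, 180].

## Interface

Orientations are given as a 3x3 rotation matrix whose columns are the frame's x, y, z axes.
In Python, from rig import bot, imaging, finder gives the robot as it stands. The module is installed in compiled form; this text tells all that it offers.
- The arm moves only by the tool play_rows, never from a script. Its argument "motion" is a list that holds one entry, the list of rows, each a list of 6 numbers: the shift along the tool's x, y, z in fractions of the full range, 1 being 0.5 m, then the turn, a rotation vector about the tool's x, y, z in parts of the range, where 1.0 means 180 degrees. In form: [[[dx, dy, dz, wx, wy, wz], ...]]. A call has 1 to 8 rows; each row is the pose to reach, as a shift and turn from the pose commanded when the call began, along the tool's axes at that moment; what a row does not reach only later rows make up. A row lasts 1/12 s, in which the tool goes at most 41.7 mm and 7.16 degrees, less where a joint would pass 70% of its speed; a pose out of reach is approached as far as the arm can. Shift and turn numbers lie between -1 and 1, and a call with a number outside is refused. A call with a gripper value outside its range is refused whole. "fingers" is the finger opening in m, from 0 to 0.087, set as the call begins (left out, the last holds). The fingers move at their own pace and stop on an object; the grip force is fixed at half the most. Time passes only in rows, so rows that repeat a pose let the fingers close. It gives the time, the measured TCP pose, the force, the opening and the grip force at its end, in the units of the state.
- bot.read_state(): the state, without advancing time (a new reading comes with each control period).
- imaging.capture(name): name is "side" or "top"; returns a dict with "frame" (420x560x3 uint8, red, green, blue), "camera_matrix" (3x3 intrinsics, pixels), "R" (3x3) and "t" (3): a world point X has camera coordinates R X + t. Camera axes: x right, y down, z forward; pixel columns grow to the right and rows downward; lengths in m; the calibration is good to about 2 mm. A picture is of the moment at which its call begins. There is no depth.
- bot.hand_in(): hands the job in; it is judged then, once.
Trained networks look in the newest picture that a camera, given by its name, has taken for a name from the list of things; names that differ only in an ending like _2 or _b are one class to them, and where a whole thing is asked for, a point or a joint stands for the part that bears it (a point fixed in the world has none). Each returns a list of dicts, best first, with "confidence" (0 to 1); they miss things now and then, are a little off and sometimes report something else, mostly with a low value. They report only what shows in the picture. A call takes as long as a camera call. They do not tell look-alikes from the thing itself.
- finder.recognise(camera, name): "at" ([x, y, z] in m, in world coordinates, good to about 4 mm: the middle of the surface that is visible of it).
- finder.outline_of(camera, name): "pixels" (420x560 bool, what is visible of it).
The state is a dict: "time_s": time; "joint_positions": joint angles; "qvel": joint speeds; "tau": joint torques, N m; "position": TCP position; "tcp_rot": TCP orientation; "force": force on the tool from outside, world axes, zero at the start; "moment": the same for the moment, N m; "opening": opening from 0.0 (shut) to 1.0 (fully open); "grasp_force": force on a finger pad.
Only numpy, scipy, OpenCV 4.12 (cv2) and the standard library are available. Lean on these libraries where they do the work, as an engineer would, in place of code of your own. Each camera call takes 0.05 s, during which the arm holds its last target. There are 200 camera calls.

## Task

Gather the four closed pieces of amber glassware from the bench into the white carrier, each set down gently and upright on the floor of the well of its own shape and size: the flask in the largest round well, the medium and small round bottles in the medium and small round wells, the square bottle in the square well. Leave the open bottle and the open flask standing where they are.

Things in the scene. Friction and masses are not known exactly. Their poses are not given: they have to be found in the camera images.
- bottle_medium: Closed medium round bottle: amber glass, black screw cap. Body 48 mm diameter and straight up to 64 mm, shoulder up to 74 mm, neck 24 mm diameter, cap 30 mm diameter from 80 to 98 mm (the top); about 170 g. Stands upright on the bench at the start. Origin: centre of its underside; z is up its axis.
- bottle_small: Closed small round bottle: amber glass, black screw cap. Body 30 mm diameter and straight up to 48 mm, shoulder up to 53 mm, cap 22 mm diameter from 56 to 74 mm (the top); about 60 g. Stands upright on the bench. Origin: centre of its underside; z is up its axis.
- bottle_square: Closed square bottle: amber glass, black screw cap. Body 40 x 40 mm, 60 mm high with a flat shoulder, cap 28 mm diameter from 70 to 88 mm (the top); about 120 g. Stands upright on the bench, turned anyhow; x and y are square to its sides. Origin: centre of its underside; z is up its axis.
- flask_closed: Closed conical flask: amber glass with a black stopper. Base 64 mm diameter, cone narrowing to 28 mm diameter at 72 mm height, then a straight neck of 28 mm diameter up to 98 mm and a stopper of the same 28 mm diameter from 98 to 116 mm (the top); about 180 g. Stands upright on the bench. Origin: centre of its underside; z is up its axis.
- bottle_open: Open bottle, to be left: same amber body as the medium round bottle (48 mm diameter) but without a cap, an open 24 mm neck up to 92 mm. Origin: centre of its underside; z is up its axis.
- flask_open: Open conical flask, to be left: the same as the closed flask (base 64 mm, neck 28 mm) but without a stopper, an open neck up to 98 mm. Origin: centre of its underside; z is up its axis.
- well_large: Light grey insert 94 x 94 x 28 mm with the largest round well, 82 mm diameter, black floor. One of four inserts fixed two by two (97 mm pitch, any order) in the fixed low white carrier tray, 206 mm square, wall 24 mm high. Origin: centre of the insert's underside, below the well's centre, 5 mm above the bench; z up, x and y along its sides. Well floor 6 mm and insert top 28 mm above the origin.
- well_medium: Light grey insert as above in the carrier, with the middle-sized round well, 66 mm diameter: for the medium round bottle. Origin: centre of the insert's underside, below the well's centre, 5 mm above the bench; z up, x and y along its sides. Well floor 6 mm and insert top 28 mm above the origin.
- well_small: Light grey insert as above in the carrier, with the smallest round well, 48 mm diameter: for the small round bottle. Origin: centre of the insert's underside, below the well's centre, 5 mm above the bench; z up, x and y along its sides. Well floor 6 mm and insert top 28 mm above the origin.
- well_square: Light grey insert as above in the carrier, with the square well, 58 x 58 mm: for the square bottle. Origin: centre of the insert's underside, below the well's centre, 5 mm above the bench; z up, x and y along its sides. Well floor 6 mm and insert top 28 mm above the origin.
Things that resemble listed ones, but are neither listed nor needed, are in the scene too. What is shaped like the flask_open but blue is not meant.

How it is judged:
By the outcome, as a careful person would: the job done as asked, in the order asked, and still so for the second after the job is handed in, with the robot touching nothing.
It also fails if it takes over 112 s, if anything falls off the work surface, if the arm or the gripper's body presses on something with over 40 N, if the wrist force passes 120 N, or if a joint passes its speed limit or range.

## Working session

There is one attempt and no reset: what is moved stays moved. The work goes in short steps, Python scripts to look and compute and a tool call to move; the robot and the scene stay as the last step left them, time stands still between calls to the robot, and variables do not carry over. Pictures are saved under pics/ and viewed, at most 14 in all, crops included, and the job is handed in when it is done.

Besides the shell and the picture viewer there is one more tool, called after "Call:" as name(argument=value, ...) on one line, values as JSON. play_rows: Moves the arm, as the interface text tells. Its arguments: {"type":"object","properties":{"motion":{"type":"array"},"fingers":{"type":"number"}},"required":["motion"]}

```bash
mkdir -p pics; cat > h.py <<'E'
import numpy as np, cv2
from rig import bot, imaging, finder
NAMES=["bottle_medium","bottle_small","bottle_square","flask_closed","bottle_open","flask_open","well_large","well_medium","well_small","well_square"]
def proj(c,X):
    p=c["camera_matrix"]@(c["R"]@np.array(X,float)+c["t"]); return p[:2]/p[2]
def back(c,uv,z):
    d=c["R"].T@np.linalg.solve(c["camera_matrix"],[uv[0],uv[1],1]); o=-c["R"].T@c["t"]
    return o+d*(z-o[2])/d[2]
E
python3 - <<'E'
from h import *
for n in("top","side"):
    c=imaging.capture(n); cv2.imwrite(f"pics/{n}0.png",c["frame"][:,:,::-1])
    print(n,"cam",np.round(-c["R"].T@c["t"],3))
    for k in NAMES:
        for r in finder.recognise(n,k)[:4]: print(k,round(r["confidence"],2),np.round(r["at"],3),np.round(proj(c,r["at"])))
s=bot.read_state();print(s["time_s"],np.round(s["tcp_rot"],3))
E
```

```text
top cam [ 0.536 -0.084  1.082]
bottle_medium 0.75 [ 0.668 -0.076  0.07 ] [279. 197.]
bottle_small 0.53 [ 0.56  -0.076  0.075] [277. 249.]
bottle_square 0.95 [ 0.48  -0.411  0.057] [438. 291.]
flask_closed 0.78 [ 0.454 -0.071  0.045] [274. 300.]
flask_closed 0.19 [ 0.479 -0.409  0.057] [437. 291.]
bottle_open 0.95 [ 0.573 -0.301  0.067] [386. 244.]
flask_open 0.95 [ 0.786 -0.282  0.044] [375. 146.]
flask_open 0.82 [ 0.651 -0.183  0.041] [328. 208.]
flask_open 0.61 [ 0.691 -0.283  0.046] [376. 189.]
well_large 0.84 [0.53  0.148 0.018] [175. 262.]
well_medium 0.94 [0.53  0.241 0.036] [129. 261.]
well_small 0.58 [ 0.56  -0.078  0.075] [279. 249.]
well_small 0.57 [0.628 0.241 0.034] [132. 215.]
well_square 0.71 [0.627 0.145 0.031] [176. 217.]
side cam [ 0.315 -0.726  0.623]
bottle_medium 0.76 [ 0.664 -0.087  0.058] [297. 206.]
bottle_small 0.54 [ 0.556 -0.081  0.042] [252. 224.]
bottle_square 0.74 [ 0.464 -0.426  0.06 ] [285. 366.]
flask_closed 0.87 [ 0.45  -0.092  0.044] [207. 241.]
flask_closed 0.34 [0.626 0.247 0.033] [230. 153.]
bottle_open 0.65 [ 0.563 -0.32   0.059] [308. 294.]
flask_open 0.97 [ 0.79  -0.298  0.044] [401. 252.]
flask_open 0.94 [ 0.686 -0.306  0.04 ] [360. 273.]
flask_open 0.59 [ 0.646 -0.2    0.044] [315. 244.]
well_large 0.7 [0.534 0.157 0.025] [210. 179.]
well_large 0.21 [ 0.646 -0.2    0.044] [314. 244.]
well_medium 0.95 [0.532 0.255 0.031] [198. 160.]
well_small 0.64 [0.632 0.252 0.033] [232. 152.]
well_square 0.76 [0.63  0.147 0.032] [245. 170.]
1.1 [[-0.91   0.414  0.   ]
 [ 0.414  0.91  -0.   ]
 [-0.     0.    -1.   ]]
```

View pics/top0.png

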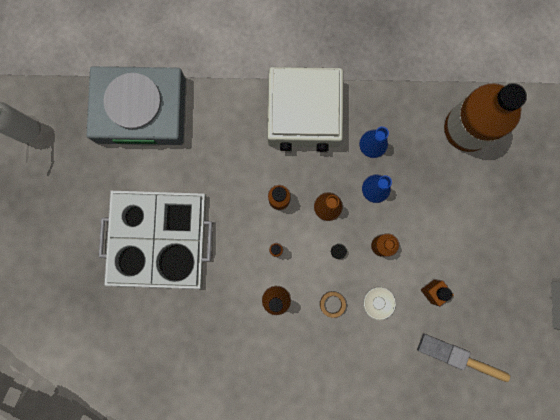

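View pics/side0.png

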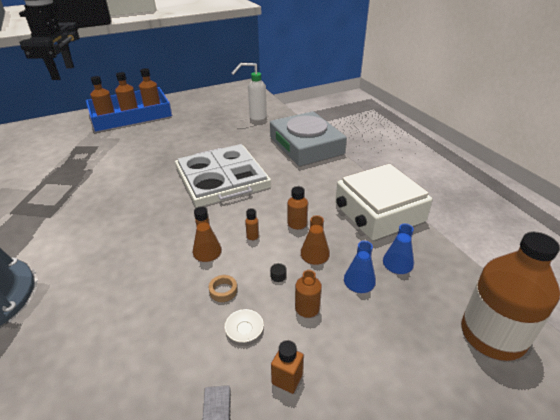

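Top view, things that could be confused:
- **Closed targets:** medium at (279,197), small at (276,250), flask at (276,300), square at (438,292).
- **To be left:** open flask at (328,206), open bottle at (386,245).
- **Not meant:** blue flasks at (374,143) and (376,188), loose black cap at (338,251), large jug at (490,115). The blue-rack bottles show only in the side view, at (125,95).

The carrier wells are small (132,215), square (178,217), medium (129,261) and large (175,262). Next I refine the positions by fitting silhouettes.

```bash
cat >> h.py <<'E'
from scipy.optimize import minimize
PROF={"bottle_medium":[(0,24),(64,24),(80,15),(98,15)],"bottle_small":[(0,15),(48,15),(56,11),(74,11)],
"flask_closed":[(0,32),(72,14),(116,14)],"flask_open":[(0,32),(72,14),(98,14)],"bottle_open":[(0,24),(64,24),(74,12),(92,12)],
"bottle_square":[(0,20),(60,20),(70,14),(88,14)]}
A=np.linspace(0,2*np.pi,40)
def sil(c,n,p,z0=0):
    m=np.zeros((1680,2240),np.uint8); rings=[]
    for i,(h,r) in enumerate(PROF[n]):
        if n=="bottle_square" and i<2:
            a=np.radians(p[2])+np.pi/4+np.arange(4)*np.pi/2; rr=r*2**.5
        else: a=A; rr=r
        rings.append([proj(c,(p[0]+rr/1e3*np.cos(t),p[1]+rr/1e3*np.sin(t),z0+h/1e3)) for t in a])
    for a,b in zip(rings,rings[1:]):
        cv2.fillConvexPoly(m,cv2.convexHull(((np.vstack([a,b])+.5)*4).astype(np.int32)),1)
    return cv2.resize(m.astype(np.float32),(560,420),interpolation=cv2.INTER_AREA)
def fit(n,views,p0,z0=0):
    def f(p): return sum(1-np.minimum(s:=sil(c,n,p,z0),m).sum()/np.maximum(s,m).sum() for c,m in views)
    best=None
    for y in ([0,30,60] if n=="bottle_square" else [None]):
        p=list(p0)+([y] if y is not None else [])
        S=np.vstack([p]+[np.array(p)+np.eye(len(p))[i]*(.008 if i<2 else 15) for i in range(len(p))])
        r=minimize(f,p,method="Nelder-Mead",options=dict(initial_simplex=S,xatol=2e-4,fatol=1e-4,maxiter=120))
        if best is None or r.fun<best.fun: best=r
    return best.x,best.fun
E
python3 - <<'E'
from h import *
C={n:imaging.capture(n) for n in("top","side")}
P0={"bottle_medium":(.668,-.076),"bottle_small":(.56,-.076),"flask_closed":(.454,-.075),"flask_open":(.651,-.183),"bottle_open":(.573,-.301),"bottle_square":(.48,-.411)}
for n,p in P0.items():
    v=[]
    for k in C:
        o=[r for r in finder.outline_of(k,n)]
        o=[r for r in o if np.linalg.norm(np.argwhere(r["pixels"]).mean(0)[::-1]-proj(C[k],(*p,.045)))<18]
        if o: v.append((C[k],o[0]["pixels"].astype(np.float32)))
    for w in [v]+[[x] for x in v]: 
        x,e=fit(n,w,p); print(n,len(w),np.round(x,4),round(e,3))
# tray: dark floors/openings & insert outlines
c=C["top"]
for n in NAMES[6:]:
    for k in C:
        for r in finder.outline_of(k,n)[:1]:
            ct=max(cv2.findContours(r["pixels"].astype(np.uint8),0,1)[0],key=cv2.contourArea)
            W=np.array([back(C[k],u,.033)[:2] for u in ct[:,0]],np.float32)
            q=cv2.minAreaRect(W*1000); print(n,k,round(r["confidence"],2),np.round(q[0]),np.round(q[1]),round(q[2],1))
g=c["frame"].max(2)
l,_,st,ce=cv2.connectedComponentsWithStats((g<60).astype(np.uint8)[185:295,100:215])[0:4]
for s,q in zip(st,ce):
    if s[4]>150 and s[4]<3000: print("hole",np.round(back(c,q+[100,185],.011),4),np.sqrt(s[4])*.96)
cr=cv2.resize(c["frame"][180:320,250:460],None,fx=3.8,fy=3.8,interpolation=cv2.INTER_CUBIC); cv2.imwrite("pics/crop.png",cr[:,:,::-1])
E
```

```text
bottle_medium 1 [ 0.6714 -0.0755] 0.072
bottle_medium 1 [ 0.6714 -0.0755] 0.072
bottle_small 2 [ 0.5589 -0.0716] 0.214
bottle_small 1 [ 0.5589 -0.0716] 0.128
bottle_small 1 [ 0.559  -0.0725] 0.081
flask_closed 2 [ 0.4498 -0.0739] 0.091
flask_closed 1 [ 0.4504 -0.0744] 0.034
flask_closed 1 [ 0.4493 -0.0735] 0.041
flask_open 2 [ 0.6581 -0.1851] 0.13
flask_open 1 [ 0.6587 -0.1851] 0.073
flask_open 1 [ 0.6576 -0.1848] 0.047
bottle_open 2 [ 0.5735 -0.3038] 0.175
bottle_open 1 [ 0.5746 -0.3043] 0.085
bottle_open 1 [ 0.5723 -0.305 ] 0.063
bottle_square 2 [ 0.4747 -0.4164 38.3362] 0.167
bottle_square 1 [ 0.4765 -0.4156 36.4611] 0.123
bottle_square 1 [ 0.4745 -0.4165 38.0391] 0.037
well_large top 0.8 [530. 141.] [100.  95.] 89.3
well_large side 0.7 [525. 134.] [111.  99.] 88.9
well_medium top 0.95 [530. 240.] [92. 98.] 1.0
well_medium side 0.58 [529. 240.] [94. 98.] 87.4
well_small top 0.87 [626. 238.] [97. 97.] 89.3
well_small side 0.66 [624. 239.] [98. 97.] 89.1
well_square top 0.59 [626. 141.] [ 95. 101.] 1.0
well_square side 0.85 [621. 133.] [112. 101.] 89.7
hole [0.6289 0.2463 0.011 ] 17.5708850090142
hole [0.6271 0.1471 0.011 ] 24.475293665245367
hole [0.5283 0.1487 0.011 ] 31.18153299631049
hole [0.5297 0.2475 0.011 ] 24.774696769082762
```

View pics/crop.png

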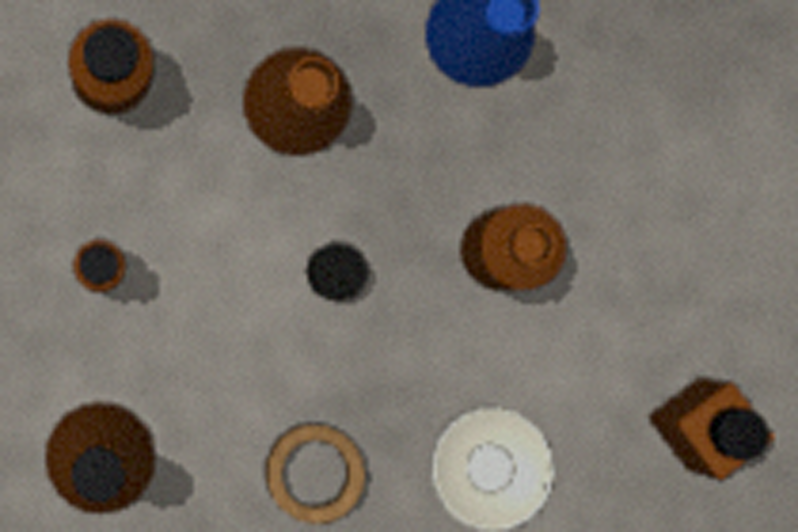

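The crop confirms the choice: black caps or stoppers on the four targets, open necks on the two to be left, and the loose cap is separate. The order is small, square, medium, flask.

```bash
cat > go.py <<'E'
import sys; from h import *
# usage: go.py x y z psi ; prints total shift/turn in tool axes
x,y,z,psi=map(float,sys.argv[1:5]); s=bot.read_state(); R=np.array(s["tcp_rot"]); p=np.array(s["position"])
cur=np.degrees(np.arctan2(R[1,1],R[0,1])); d=(psi-cur+180)%360-180
print("t",round(s["time_s"],2),"pos",np.round(p,4),"psi",round(cur,1),"q6",round(s["joint_positions"][5],1),"tilt",np.round(R[2,:2],3))
t=R.T@(np.array([x,y,z])-p); print("shift",np.round(t,4),"wz",round(-d,2),"rows",round(max(np.linalg.norm(t)/.0417,abs(d)/7.16),1))
E
python3 go.py .559 -.072 .14 90
```

```text
t 2.2 pos [0.2587 0.5689 0.2395] psi 65.5 q6 -10.2 tilt [ 0. -0.]
shift [-0.5387 -0.4591  0.0995] wz -24.45 rows 17.1
```

The rows are not in the units I measure in: shifts go in shares of 0.5 m and turns go in shares of 180 degrees. I convert before sending: -0.24 m is -0.48, -0.03 m is -0.06.

Call:
play_rows(motion=[[[-0.06,-0.052,0,0,0,0],[-0.12,-0.102,0,0,0,0],[-0.18,-0.154,0,0,0,0],[-0.24,-0.204,0,0,0,0],[-0.3,-0.256,0,0,0,0],[-0.36,-0.306,0,0,0,0],[-0.42,-0.358,0,0,0,0],[-0.48,-0.41,0,0,0,0]]], fingers=0.087)

```text
time_s: 2.87
position: [0.3928, 0.2813, 0.2398]
tcp_rot: [[-0.91, 0.414, 0.001], [0.414, 0.91, 0.0], [-0.001, 0.001, -1.0]]
force: [0.6, 0.5, -0.3]
opening: 1.0
grasp_force: 0.0
```

In the tool's units: -0.24 m is -0.48, -0.21 m is -0.42, -24.45 degrees is -0.1358.

Call:
play_rows(motion=[[[-0.06,-0.052,0.02,0,0,-0.0167],[-0.12,-0.102,0.04,0,0,-0.0333],[-0.18,-0.154,0.06,0,0,-0.05],[-0.24,-0.204,0.08,0,0,-0.0667],[-0.3,-0.256,0.1,0,0,-0.0833],[-0.36,-0.306,0.12,0,0,-0.1],[-0.42,-0.358,0.14,0,0,-0.1167],[-0.48,-0.41,0.16,0,0,-0.1358]]])

```text
time_s: 3.53
position: [0.5267, -0.005, 0.1593]
tcp_rot: [[-1.0, -0.002, 0.001], [-0.002, 1.0, -0.0], [-0.001, -0.0, -1.0]]
force: [0.6, -0.3, 0.3]
opening: 0.998
grasp_force: 0.0
```

```bash
python3 go.py .559 -.072 .046 90
```

```text
t 3.53 pos [ 0.5267 -0.005   0.1593] psi 90.1 q6 -102.9 tilt [-0.001 -0.   ]
shift [-0.0321 -0.0671  0.1133] wz 0.13 rows 3.2
```

In the tool's units: 0.113 m is 0.226, 0.1 m is 0.2.

Call:
play_rows(motion=[[[-0.032,-0.068,0.02,0,0,0],[-0.064,-0.134,0.06,0,0,0],[-0.064,-0.134,0.11,0,0,0],[-0.064,-0.134,0.16,0,0,0],[-0.064,-0.134,0.2,0,0,0],[-0.064,-0.134,0.226,0,0,0],[-0.064,-0.134,0.226,0,0,0]]])

```text
time_s: 4.12
position: [0.5562, -0.0697, 0.0438]
tcp_rot: [[-1.0, 0.001, -0.005], [0.001, 1.0, 0.002], [0.005, 0.002, -1.0]]
force: [-0.3, -0.0, 0.2]
opening: 0.998
grasp_force: 0.0
```

Call:
play_rows(motion=[[[0,0,0,0,0,0],[0,0,0,0,0,0],[0,0,0,0,0,0],[0,0,0,0,0,0],[0,0,0,0,0,0],[0,0,0,0,0,0]]], fingers=0.015)

```text
time_s: 4.62
position: [0.5583, -0.07, 0.0473]
tcp_rot: [[-1.0, -0.0, 0.001], [-0.0, 1.0, -0.0], [-0.001, -0.0, -1.0]]
force: [-0.4, 0.3, -0.4]
opening: 0.632
grasp_force: 0.0
```

```bash
python3 go.py .627 .2415 .16 90
```

```text
t 4.62 pos [ 0.5583 -0.07    0.0473] psi 90.0 q6 -108.5 tilt [-0.001 -0.   ]
shift [-0.0689  0.3115 -0.1127] wz 0.0 rows 8.1
```

Call:
play_rows(motion=[[[0,0,0,0,0,0],[0,0,0,0,0,0],[0,0,0,0,0,0],[0,0,0,0,0,0],[0,0,0,0,0,0],[0,0,0,0,0,0],[0,0,0,0,0,0],[0,0,0,0,0,0]]])

```text
time_s: 5.28
position: [0.558, -0.07, 0.0466]
tcp_rot: [[-1.0, 0.0, 0.0], [0.0, 1.0, -0.0], [-0.0, -0.0, -1.0]]
force: [0.4, -0.1, 1.3]
opening: 0.336
grasp_force: 29.9
```

```bash
python3 go.py .627 .2415 .16 90
```

```text
t 5.28 pos [ 0.558  -0.07    0.0466] psi 90.0 q6 -108.5 tilt [-0. -0.]
shift [-0.069   0.3115 -0.1134] wz -0.0 rows 8.1
```

In the tool's units: 0.175 m is 0.35, -0.07 m is -0.14.

Call:
play_rows(motion=[[[0,0,-0.03,0,0,0],[0,0,-0.08,0,0,0],[0,0.02,-0.14,0,0,0],[-0.02,0.08,-0.19,0,0,0],[-0.04,0.14,-0.226,0,0,0],[-0.05,0.21,-0.226,0,0,0],[-0.06,0.28,-0.226,0,0,0],[-0.08,0.35,-0.226,0,0,0]]])

```text
time_s: 5.95
position: [0.5969, 0.1066, 0.1599]
tcp_rot: [[-1.0, 0.001, -0.001], [0.001, 1.0, 0.0], [0.001, 0.0, -1.0]]
force: [0.4, 0.3, -1.8]
opening: 0.336
grasp_force: 29.9
```

In the tool's units: 0.1365 m is 0.273, 0.133 m is 0.266.

Call:
play_rows(motion=[[[-0.014,0.07,0,0,0,0],[-0.03,0.13,0,0,0,0],[-0.04,0.19,0,0,0,0],[-0.052,0.24,0,0,0,0],[-0.058,0.266,0,0,0,0],[-0.058,0.273,0,0,0,0],[-0.058,0.273,0,0,0,0],[-0.058,0.273,0,0,0,0]]])

```text
time_s: 6.62
position: [0.6263, 0.2402, 0.1591]
tcp_rot: [[-1.0, 0.0, -0.001], [0.0, 1.0, -0.001], [0.001, -0.001, -1.0]]
force: [0.4, -0.2, -0.2]
opening: 0.335
grasp_force: 29.9
```

```bash
python3 go.py .627 .2415 .0585 90; python3 - <<'E'
from h import *
for n in ("top","side"):
    c=imaging.capture(n); cv2.imwrite(f"pics/a_{n}.png",cv2.resize(c["frame"][130:310,60:260],None,fx=3,fy=3)[:,:,::-1])
E
```

```text
t 6.62 pos [0.6263 0.2402 0.1591] psi 90.0 q6 -78.5 tilt [ 0.001 -0.001]
shift [-0.0008  0.0014  0.1006] wz -0.03 rows 2.4
```

View pics/a_side.png

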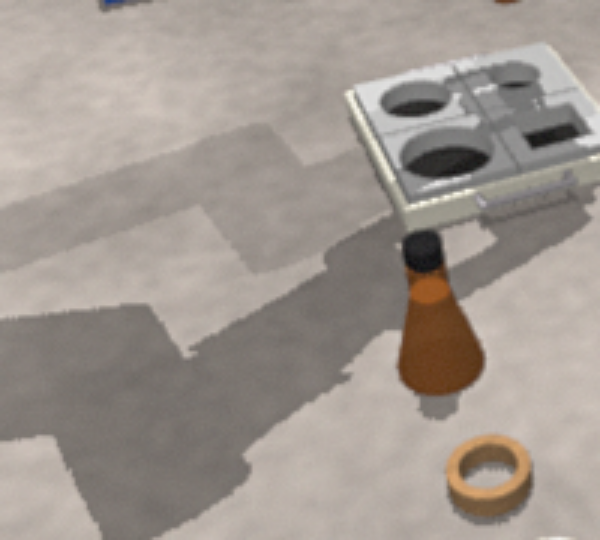

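The side crop shows the carrier free, with the well at crop (515,75). The gripper is above the crop. Descending.

In the tool's units: 0.1 m is 0.2, 0.097 m is 0.194.

Call:
play_rows(motion=[[[0,0.002,0.04,0,0,0],[0,0.002,0.09,0,0,0],[0,0.002,0.13,0,0,0],[0,0.002,0.164,0,0,0],[0,0.002,0.184,0,0,0],[0,0.002,0.194,0,0,0],[0,0.002,0.2,0,0,0],[0,0.002,0.2,0,0,0]]])

```text
time_s: 7.38
position: [0.6272, 0.242, 0.0596]
tcp_rot: [[-1.0, 0.001, 0.0], [0.001, 1.0, -0.0], [-0.0, -0.0, -1.0]]
force: [-0.4, 0.4, -0.3]
opening: 0.335
grasp_force: 29.9
```

```bash
python3 go.py .627 .2415 .0576 90
```

```text
t 7.38 pos [0.6272 0.242  0.0596] psi 90.0 q6 -78.4 tilt [-0. -0.]
shift [ 0.0002 -0.0005  0.002 ] wz -0.04 rows 0.1
```

In the tool's units: 0.002 m is 0.004, 0.001 m is 0.002.

Call:
play_rows(motion=[[[0,0,0.002,0,0,0],[0,0,0.003,0,0,0],[0,0,0.004,0,0,0],[0,0,0.004,0,0,0],[0,0,0.004,0,0,0]]])

```text
time_s: 7.8
position: [0.6271, 0.2427, 0.058]
tcp_rot: [[-1.0, -0.0, 0.001], [-0.0, 1.0, 0.0], [-0.001, 0.0, -1.0]]
force: [0.5, -0.2, -0.8]
opening: 0.336
grasp_force: 29.9
```

Call:
play_rows(motion=[[[0,0,0,0,0,0],[0,0,0,0,0,0],[0,0,0,0,0,0],[0,0,0,0,0,0]]], fingers=0.06)

```text
time_s: 8.13
position: [0.627, 0.2425, 0.0577]
tcp_rot: [[-1.0, 0.0, 0.0], [0.0, 1.0, 0.0], [-0.0, 0.0, -1.0]]
force: [-0.8, 0.6, -0.6]
opening: 0.553
grasp_force: 0.0
```

In the tool's units: -0.14 m is -0.28, -0.11 m is -0.22.

Call:
play_rows(motion=[[[0,0,-0.03,0,0,0],[0,0,-0.08,0,0,0],[0,0,-0.15,0,0,0],[0,0,-0.22,0,0,0],[0,0,-0.28,0,0,0],[0,0,-0.28,0,0,0]]])

```text
time_s: 8.63
position: [0.6312, 0.2436, 0.2055]
tcp_rot: [[-1.0, -0.0, 0.014], [-0.0, 1.0, 0.003], [-0.014, 0.003, -1.0]]
force: [0.9, 0.7, 0.9]
opening: 0.687
grasp_force: 0.0
```

```bash
python3 go.py .475 -.4165 .16 -52; python3 - <<'E'
from h import *
c=imaging.capture("side"); cv2.imwrite(f"pics/b.png",cv2.resize(c["frame"][90:260,140:340],None,fx=3,fy=3)[:,:,::-1])
E
```

```text
t 8.63 pos [0.6312 0.2436 0.2055] psi 90.0 q6 -78.4 tilt [-0.014  0.003]
shift [ 0.1569 -0.6602  0.0413] wz 142.01 rows 19.8
```

View pics/b.png

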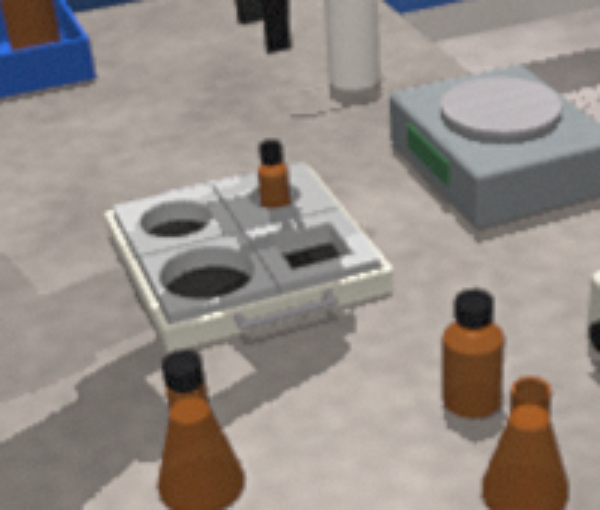

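The small bottle stands upright in the small well, at crop (272,180). Next, the square bottle, gripped at psi 38.

In the tool's units: -0.27 m is -0.54, -0.095 m is -0.19.

Call:
play_rows(motion=[[[0.012,-0.05,0,0,0,0],[0.028,-0.12,0,0,0,0],[0.044,-0.19,0,0,0,0],[0.062,-0.26,0,0,0,0],[0.078,-0.33,0,0,0,0],[0.094,-0.4,0,0,0,0],[0.112,-0.47,0,0,0,0],[0.128,-0.54,0,0,0,0]]], fingers=0.075)

```text
time_s: 9.35
position: [0.5611, -0.0287, 0.1962]
tcp_rot: [[-1.0, -0.0, -0.003], [-0.0, 1.0, 0.001], [0.003, 0.001, -1.0]]
force: [0.3, 0.1, 0.3]
opening: 0.858
grasp_force: 0.0
```

In the tool's units: -0.28 m is -0.56, -0.245 m is -0.49, 52 degrees is 0.2889.

Call:
play_rows(motion=[[[0.016,-0.07,0,0,0,0.0361],[0.034,-0.14,0,0,0,0.0722],[0.05,-0.21,0,0,0,0.1083],[0.066,-0.28,0,0,0,0.1444],[0.082,-0.35,0,0,0,0.1806],[0.1,-0.42,0,0,0,0.2167],[0.116,-0.49,0.02,0,0,0.2528],[0.132,-0.56,0.04,0,0,0.2889]]])

```text
time_s: 10.02
position: [0.4958, -0.3089, 0.1766]
tcp_rot: [[-0.611, 0.792, -0.001], [0.792, 0.611, 0.001], [0.001, -0.0, -1.0]]
force: [0.1, -0.4, -0.3]
opening: 0.866
grasp_force: 0.0
```

```bash
python3 go.py .475 -.4165 .05 38
```

```text
t 10.02 pos [ 0.4958 -0.3089  0.1766] psi 37.7 q6 -80.5 tilt [ 0.001 -0.   ]
shift [-0.0726 -0.0822  0.1266] wz -0.34 rows 4.0
```

In the tool's units: 0.1265 m is 0.253, -0.05 m is -0.1.

Call:
play_rows(motion=[[[-0.05,-0.054,0,0,0,0],[-0.1,-0.11,0.02,0,0,0],[-0.145,-0.164,0.06,0,0,0],[-0.145,-0.164,0.11,0,0,0],[-0.145,-0.164,0.17,0,0,0],[-0.145,-0.164,0.22,0,0,0],[-0.145,-0.164,0.253,0,0,0],[-0.145,-0.164,0.253,0,0,0]]])

```text
time_s: 10.68
position: [0.474, -0.412, 0.0456]
tcp_rot: [[-0.615, 0.788, -0.007], [0.788, 0.615, 0.009], [0.011, -0.0, -1.0]]
force: [-0.3, 0.2, 0.1]
opening: 0.859
grasp_force: 0.0
```

Call:
play_rows(motion=[[[0,0,0,0,0,0],[0,0,0,0,0,0],[0,0,0,0,0,0],[0,0,0,0,0,0],[0,0,0,0,0,0],[0,0,0,0,0,0],[0,0,0,0,0,0],[0,0,0,0,0,0]]], fingers=0.025)

```text
time_s: 11.35
position: [0.4771, -0.4156, 0.052]
tcp_rot: [[-0.616, 0.788, 0.001], [0.788, 0.616, -0.001], [-0.001, -0.0, -1.0]]
force: [-0.7, 0.1, 4.0]
opening: 0.453
grasp_force: 30.0
```

```bash
python3 go.py .627 .144 .16 38
```

```text
t 11.35 pos [ 0.4771 -0.4156  0.052 ] psi 38.0 q6 -89.1 tilt [-0.001 -0.   ]
shift [ 0.3485  0.4626 -0.1086] wz 0.0 rows 14.1
```

In the tool's units: -0.145 m is -0.29, -0.135 m is -0.27.

Call:
play_rows(motion=[[[0,0,-0.024,0,0,0],[0,0,-0.08,0,0,0],[0,0,-0.15,0,0,0],[0.01,0.016,-0.22,0,0,0],[0.04,0.054,-0.27,0,0,0],[0.08,0.106,-0.29,0,0,0],[0.122,0.162,-0.29,0,0,0],[0.166,0.22,-0.29,0,0,0]]])

```text
time_s: 12.02
position: [0.5129, -0.2813, 0.1979]
tcp_rot: [[-0.614, 0.789, 0.002], [0.789, 0.614, -0.002], [-0.003, 0.001, -1.0]]
force: [0.4, 0.8, -2.2]
opening: 0.458
grasp_force: 30.0
```

Call:
play_rows(motion=[[[0.044,0.058,0,0,0,0],[0.088,0.116,0,0,0,0],[0.132,0.174,0,0,0,0],[0.176,0.234,0,0,0,0],[0.22,0.292,0,0,0,0],[0.264,0.35,0,0,0,0],[0.308,0.41,0,0,0,0],[0.344,0.456,0,0,0,0]]])

```text
time_s: 12.68
position: [0.5862, -0.0031, 0.1965]
tcp_rot: [[-0.616, 0.787, -0.0], [0.787, 0.616, 0.001], [0.001, 0.001, -1.0]]
force: [-0.2, -0.3, -1.4]
opening: 0.46
grasp_force: 30.0
```

```bash
python3 go.py .627 .144 .14 90
```

```text
t 12.68 pos [ 0.5862 -0.0031  0.1965] psi 38.1 q6 -49.3 tilt [0.001 0.001]
shift [0.0906 0.1227 0.0566] wz -51.95 rows 7.3
```

In the tool's units: 0.1225 m is 0.245, 0.052 m is 0.104, -52 degrees is -0.2889.

Call:
play_rows(motion=[[[0.036,0.048,0,0,0,-0.0361],[0.072,0.096,0,0,0,-0.0722],[0.104,0.14,0,0,0,-0.1083],[0.132,0.18,0.02,0,0,-0.1444],[0.156,0.212,0.044,0,0,-0.1806],[0.172,0.234,0.072,0,0,-0.2167],[0.181,0.245,0.096,0,0,-0.2528],[0.181,0.245,0.113,0,0,-0.2889]]])

```text
time_s: 13.35
position: [0.6262, 0.1429, 0.1385]
tcp_rot: [[-1.0, -0.008, -0.002], [-0.008, 1.0, 0.001], [0.002, 0.001, -1.0]]
force: [-0.2, 0.1, -0.7]
opening: 0.456
grasp_force: 30.0
```

Call:
play_rows(motion=[[[0,0,0,0,0,0],[0,0,0,0,0,0]]])

```text
time_s: 13.52
position: [0.6264, 0.1408, 0.1392]
tcp_rot: [[-1.0, 0.003, -0.002], [0.003, 1.0, 0.0], [0.002, 0.0, -1.0]]
force: [-0.7, -1.0, -0.8]
opening: 0.455
grasp_force: 30.0
```

```bash
python3 go.py .627 .144 .066 90;python3 - <<'E'
from h import *
c=imaging.capture("side"); cv2.imwrite(f"pics/c.png",cv2.resize(c["frame"][60:230,140:340],None,fx=3,fy=3)[:,:,::-1])
E
```

```text
t 13.52 pos [0.6264 0.1408 0.1392] psi 89.8 q6 -87.1 tilt [0.002 0.   ]
shift [-0.0008  0.0032  0.0732] wz -0.16 rows 1.8
```

View pics/c.png

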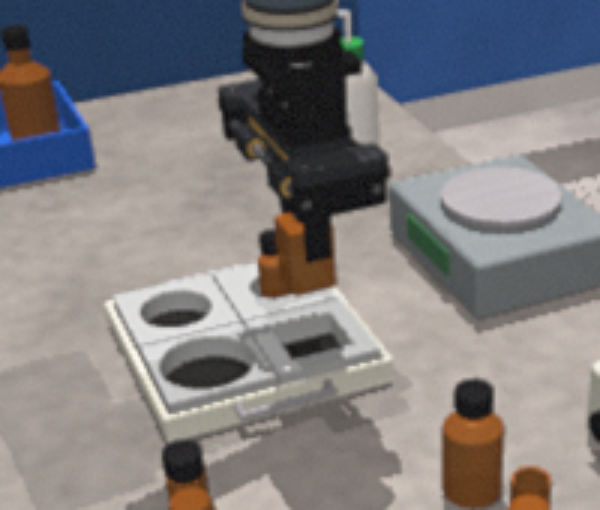

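The square bottle hangs upright and aligned, at crop (305,255), behind and above its well at (315,345). Lowering.

In the tool's units: 0.0735 m is 0.147, 0.072 m is 0.144.

Call:
play_rows(motion=[[[-0.002,0.006,0.02,0,0,0],[-0.002,0.006,0.05,0,0,0],[-0.002,0.006,0.084,0,0,0],[-0.002,0.006,0.116,0,0,0],[-0.002,0.006,0.136,0,0,0],[-0.002,0.006,0.144,0,0,0],[-0.002,0.006,0.147,0,0,0],[-0.002,0.006,0.147,0,0,0]]])

```text
time_s: 14.23
position: [0.6285, 0.1436, 0.0662]
tcp_rot: [[-1.0, 0.001, 0.0], [0.001, 1.0, 0.0], [-0.0, 0.0, -1.0]]
force: [0.2, 0.6, -1.1]
opening: 0.457
grasp_force: 30.0
```

```bash
python3 go.py .627 .144 .063 90
```

```text
t 14.23 pos [0.6285 0.1436 0.0662] psi 90.0 q6 -87.0 tilt [-0.  0.]
shift [0.0015 0.0004 0.0032] wz -0.04 rows 0.1
```

In the tool's units: 0.003 m is 0.006, 0.001 m is 0.002.

Call:
play_rows(motion=[[[0,0,0.002,0,0,0],[0,0,0.004,0,0,0],[0,0,0.006,0,0,0],[0,0,0.006,0,0,0],[0,0,0.006,0,0,0],[0,0,0.006,0,0,0]]])

```text
time_s: 14.73
position: [0.6282, 0.1437, 0.0633]
tcp_rot: [[-1.0, 0.0, 0.0], [0.0, 1.0, 0.0], [-0.0, 0.0, -1.0]]
force: [0.7, 0.5, -1.3]
opening: 0.461
grasp_force: 30.0
```

```bash
python3 go.py .627 .144 .063 90
```

```text
t 14.73 pos [0.6282 0.1437 0.0633] psi 90.0 q6 -87.0 tilt [-0.  0.]
shift [0.0012 0.0003 0.0003] wz -0.0 rows 0.0
```

In the tool's units: 0.001 m is 0.002, 0.0005 m is 0.001.

Call:
play_rows(motion=[[[0,0,0.001,0,0,0],[0,0,0.002,0,0,0],[0,0,0.002,0,0,0],[0,0,0.002,0,0,0]]])

```text
time_s: 15.07
position: [0.6282, 0.1437, 0.063]
tcp_rot: [[-1.0, 0.0, 0.001], [0.0, 1.0, -0.0], [-0.001, -0.0, -1.0]]
force: [-1.3, -0.5, 5.5]
opening: 0.461
grasp_force: 30.0
```

Call:
play_rows(motion=[[[0,0,0,0,0,0],[0,0,0,0,0,0],[0,0,0,0,0,0],[0,0,0,0,0,0]]], fingers=0.07)

```text
time_s: 15.4
position: [0.6281, 0.1436, 0.0618]
tcp_rot: [[-1.0, 0.0, -0.0], [0.0, 1.0, 0.0], [0.0, 0.0, -1.0]]
force: [-0.0, -0.1, 0.2]
opening: 0.677
grasp_force: 0.0
```

In the tool's units: -0.135 m is -0.27, -0.13 m is -0.26.

Call:
play_rows(motion=[[[0,0,-0.03,0,0,0],[0,0,-0.08,0,0,0],[0,0,-0.15,0,0,0],[0,0,-0.22,0,0,0],[0,0,-0.26,0,0,0],[0,0,-0.27,0,0,0]]])

```text
time_s: 15.9
position: [0.6308, 0.1439, 0.2017]
tcp_rot: [[-1.0, -0.0, 0.009], [-0.0, 1.0, 0.0], [-0.009, 0.0, -1.0]]
force: [1.2, -0.4, 0.6]
opening: 0.805
grasp_force: 0.0
```

```bash
python3 go.py .6714 -.0755 .16 135;python3 - <<'E'
from h import *
c=imaging.capture("side"); cv2.imwrite(f"pics/d.png",cv2.resize(c["frame"][60:260,140:340],None,fx=3,fy=3)[:,:,::-1])
p=(.6714,-.0755); C={"side":c,"top":imaging.capture("top")}
for k in C:
    for r in finder.outline_of(k,"bottle_medium")[:3]:
        m=r["pixels"].astype(np.float32); q=np.argwhere(m).mean(0)[::-1]; print(k,r["confidence"],q,proj(C[k],(*p,.05)))
        if np.linalg.norm(q-proj(C[k],(*p,.05)))<18: print(fit("bottle_medium",[(C[k],m)],p))
E
```

```text
t 15.9 pos [0.6308 0.1439 0.2017] psi 90.0 q6 -87.0 tilt [-0.009  0.   ]
shift [-0.0402 -0.2194  0.042 ] wz -45.0 rows 6.3
side 0.97 [296.95867769 208.315427  ] [297.32709186 205.69630622]
(array([ 0.6707907 , -0.07515835]), np.float64(0.09130877256393433))
top 0.57 [279.14719626 196.99065421] [278.40185329 196.71450966]
(array([ 0.67219614, -0.0764747 ]), np.float64(0.09712326526641846))
```

View pics/d.png

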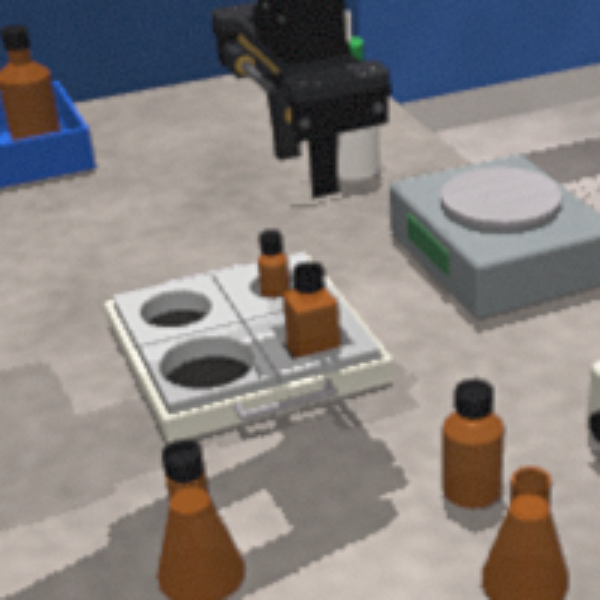

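The square bottle stands upright in the square well, at crop (312,320). Next, the medium bottle, with psi 45 to clear the open flask.

In the tool's units: -0.2195 m is -0.439, -0.21 m is -0.42, 5.7 degrees is 0.0317.

Call:
play_rows(motion=[[[-0.008,-0.04,0,0,0,0.0317],[-0.02,-0.1,0,0,0,0.0633],[-0.032,-0.17,0,0,0,0.0944],[-0.044,-0.24,0,0,0,0.1261],[-0.056,-0.31,0,0,0,0.1578],[-0.068,-0.376,0,0,0,0.1889],[-0.076,-0.42,0.02,0,0,0.2206],[-0.08,-0.439,0.04,0,0,0.25]]], fingers=0.08)

```text
time_s: 16.77
position: [0.6679, -0.0799, 0.1746]
tcp_rot: [[-0.701, 0.713, -0.002], [0.713, 0.701, -0.001], [0.001, -0.002, -1.0]]
force: [-0.1, -0.3, -0.7]
opening: 0.923
grasp_force: 0.0
```

Call:
play_rows(motion=[[[0,0,0,0,0,0],[0,0,0,0,0,0]]])

```text
time_s: 16.93
position: [0.6663, -0.0758, 0.174]
tcp_rot: [[-0.708, 0.707, -0.006], [0.707, 0.708, 0.002], [0.006, -0.003, -1.0]]
force: [0.2, 1.2, 0.6]
opening: 0.916
grasp_force: 0.0
```

```bash
python3 go.py .6714 -.0758 .058 45
```

```text
t 16.93 pos [ 0.6663 -0.0758  0.174 ] psi 45.0 q6 -61.1 tilt [ 0.006 -0.003]
shift [-0.0042  0.0039  0.116 ] wz 0.05 rows 2.8
```

In the tool's units: 0.117 m is 0.234, 0.114 m is 0.228.

Call:
play_rows(motion=[[[-0.005,0.005,0.02,0,0,0],[-0.005,0.005,0.06,0,0,0],[-0.005,0.005,0.11,0,0,0],[-0.005,0.005,0.16,0,0,0],[-0.005,0.005,0.2,0,0,0],[-0.005,0.005,0.228,0,0,0],[-0.005,0.005,0.234,0,0,0],[-0.005,0.005,0.234,0,0,0]]])

```text
time_s: 17.6
position: [0.6711, -0.0747, 0.0589]
tcp_rot: [[-0.708, 0.706, -0.002], [0.706, 0.708, 0.001], [0.002, -0.001, -1.0]]
force: [0.4, 0.3, 0.5]
opening: 0.915
grasp_force: 0.0
```

Call:
play_rows(motion=[[[0,0,0,0,0,0],[0,0,0,0,0,0],[0,0,0,0,0,0],[0,0,0,0,0,0],[0,0,0,0,0,0],[0,0,0,0,0,0],[0,0,0,0,0,0],[0,0,0,0,0,0]]], fingers=0.03)

```text
time_s: 18.27
position: [0.6717, -0.0761, 0.0606]
tcp_rot: [[-0.707, 0.707, 0.0], [0.707, 0.707, -0.0], [-0.0, -0.0, -1.0]]
force: [-1.7, -1.4, 4.3]
opening: 0.54
grasp_force: 30.0
```

```bash
python3 go.py .5295 .242 .2 45
```

```text
t 18.27 pos [ 0.6717 -0.0761  0.0606] psi 45.0 q6 -60.9 tilt [-0. -0.]
shift [ 0.3254  0.1244 -0.1395] wz -0.0 rows 9.0
```

Call:
play_rows(motion=[[[0,0,-0.024,0,0,0],[0,0,-0.08,0,0,0],[0,0,-0.15,0,0,0],[0.02,0.008,-0.22,0,0,0],[0.06,0.024,-0.26,0,0,0],[0.12,0.046,-0.28,0,0,0],[0.18,0.07,-0.28,0,0,0],[0.24,0.092,-0.28,0,0,0]]])

```text
time_s: 18.93
position: [0.6192, 0.0425, 0.2018]
tcp_rot: [[-0.706, 0.708, 0.003], [0.708, 0.706, 0.0], [-0.002, 0.002, -1.0]]
force: [0.9, 1.1, -2.9]
opening: 0.543
grasp_force: 30.0
```

In the tool's units: 0.205 m is 0.41, 0.195 m is 0.39.

Call:
play_rows(motion=[[[0.06,0.022,0,0,0,0],[0.12,0.046,0,0,0,0],[0.18,0.068,0,0,0,0],[0.24,0.092,0,0,0,0],[0.3,0.114,0,0,0,0],[0.35,0.134,0,0,0,0],[0.39,0.15,0,0,0,0],[0.41,0.156,0.02,0,0,0]]])

```text
time_s: 19.6
position: [0.5292, 0.2447, 0.1918]
tcp_rot: [[-0.709, 0.705, 0.004], [0.705, 0.709, 0.002], [-0.001, 0.004, -1.0]]
force: [0.3, -0.5, -2.4]
opening: 0.544
grasp_force: 30.0
```

In the tool's units: 0.04 m is 0.08, 0.02 m is 0.04.

Call:
play_rows(motion=[[[0,0,0.04,0,0,0],[0,0,0.08,0,0,0],[0,0,0.08,0,0,0],[0,0,0.08,0,0,0]]])

```text
time_s: 19.93
position: [0.5286, 0.241, 0.1487]
tcp_rot: [[-0.707, 0.707, -0.004], [0.707, 0.707, -0.001], [0.002, -0.003, -1.0]]
force: [0.4, 0.2, -1.2]
opening: 0.543
grasp_force: 30.0
```

```bash
python3 go.py .5295 .242 .0725 45
```

```text
t 19.93 pos [0.5286 0.241  0.1487] psi 45.0 q6 -31.5 tilt [ 0.002 -0.003]
shift [-0.      0.0016  0.0762] wz -0.03 rows 1.8
```

In the tool's units: 0.0755 m is 0.151, 0.03 m is 0.06.

Call:
play_rows(motion=[[[0,0,0.03,0,0,0],[0,0,0.06,0,0,0],[0,0,0.09,0,0,0],[0,0,0.116,0,0,0],[0,0,0.136,0,0,0],[0,0,0.146,0,0,0],[0,0,0.151,0,0,0],[0,0,0.151,0,0,0]]])

```text
time_s: 20.6
position: [0.5299, 0.2415, 0.0747]
tcp_rot: [[-0.707, 0.707, 0.0], [0.707, 0.707, 0.0], [-0.0, 0.0, -1.0]]
force: [0.2, 0.6, -1.8]
opening: 0.542
grasp_force: 30.0
```

```bash
python3 go.py .5295 .242 .0716 45
```

```text
t 20.6 pos [0.5299 0.2415 0.0747] psi 45.0 q6 -31.5 tilt [-0.  0.]
shift [0.0006 0.0001 0.0031] wz -0.02 rows 0.1
```

In the tool's units: 0.0035 m is 0.007, 0.003 m is 0.006.

Call:
play_rows(motion=[[[0,0,0.002,0,0,0],[0,0,0.004,0,0,0],[0,0,0.006,0,0,0],[0,0,0.007,0,0,0],[0,0,0.007,0,0,0],[0,0,0.007,0,0,0]]])

```text
time_s: 21.1
position: [0.5298, 0.2418, 0.0716]
tcp_rot: [[-0.707, 0.707, 0.001], [0.707, 0.707, 0.0], [-0.0, 0.001, -1.0]]
force: [-0.7, 0.3, 3.0]
opening: 0.545
grasp_force: 30.0
```

```bash
python3 go.py .5295 .242 .0716 45
```

```text
t 21.1 pos [0.5298 0.2418 0.0716] psi 45.0 q6 -31.5 tilt [-0.     0.001]
shift [ 0.0004 -0.      0.    ] wz 0.0 rows 0.0
```

Call:
play_rows(motion=[[[0,0,0,0,0,0],[0,0,0,0,0,0],[0,0,0,0,0,0],[0,0,0,0,0,0]]], fingers=0.075)

```text
time_s: 21.43
position: [0.5296, 0.2417, 0.071]
tcp_rot: [[-0.707, 0.707, 0.0], [0.707, 0.707, 0.0], [-0.0, 0.0, -1.0]]
force: [0.6, 0.4, 0.3]
opening: 0.759
grasp_force: 0.0
```

In the tool's units: -0.13 m is -0.26, -0.125 m is -0.25.

Call:
play_rows(motion=[[[0,0,-0.03,0,0,0],[0,0,-0.09,0,0,0],[0,0,-0.16,0,0,0],[0,0,-0.22,0,0,0],[0,0,-0.25,0,0,0],[0,0,-0.26,0,0,0],[0,0,-0.26,0,0,0]]])

```text
time_s: 22.02
position: [0.5302, 0.2419, 0.2024]
tcp_rot: [[-0.707, 0.707, 0.003], [0.707, 0.707, 0.001], [-0.002, 0.003, -1.0]]
force: [-0.4, 0.8, 0.4]
opening: 0.862
grasp_force: 0.0
```

```bash
python3 go.py .4498 -.0739 .2 45;python3 - <<'E'
from h import *
c=imaging.capture("side"); cv2.imwrite(f"pics/e.png",cv2.resize(c["frame"][60:260,140:340],None,fx=3,fy=3)[:,:,::-1])
E
```

```text
t 22.02 pos [0.5302 0.2419 0.2024] psi 45.0 q6 -31.5 tilt [-0.002  0.003]
shift [-0.1664 -0.2802  0.0019] wz 0.0 rows 7.8
```

View pics/e.png

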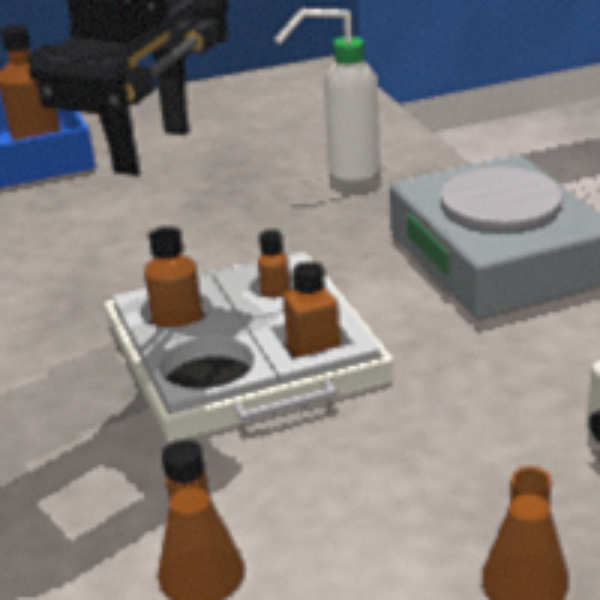

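The medium bottle stands in its well, at crop (172,285). Now the flask, at crop (185,530).

In the tool's units: -0.235 m is -0.47, -0.207 m is -0.414.

Call:
play_rows(motion=[[[-0.02,-0.034,0,0,0,0],[-0.056,-0.094,0,0,0,0],[-0.094,-0.158,0,0,0,0],[-0.132,-0.222,0,0,0,0],[-0.17,-0.286,0,0,0,0],[-0.208,-0.35,0,0,0,0],[-0.246,-0.414,0,0,0,0],[-0.28,-0.47,0,0,0,0]]], fingers=0.055)

```text
time_s: 22.73
position: [0.4601, -0.0249, 0.1992]
tcp_rot: [[-0.707, 0.707, -0.004], [0.707, 0.707, 0.001], [0.004, -0.002, -1.0]]
force: [0.3, -0.6, -1.0]
opening: 0.634
grasp_force: 0.0
```

In the tool's units: -0.045 m is -0.09, -0.041 m is -0.082.

Call:
play_rows(motion=[[[-0.032,-0.054,0,0,0,0],[-0.048,-0.082,0,0,0,0],[-0.052,-0.09,0,0,0,0],[-0.052,-0.09,0,0,0,0],[-0.052,-0.09,0,0,0,0]]])

```text
time_s: 23.15
position: [0.4483, -0.0729, 0.2001]
tcp_rot: [[-0.707, 0.708, -0.002], [0.708, 0.707, 0.002], [0.003, -0.0, -1.0]]
force: [0.2, 0.0, -1.1]
opening: 0.632
grasp_force: 0.0
```

```bash
python3 go.py .4498 -.0739 .092 45
```

```text
t 23.15 pos [ 0.4483 -0.0729  0.2001] psi 45.0 q6 -68.4 tilt [ 0.003 -0.   ]
shift [-0.002   0.0004  0.1081] wz -0.03 rows 2.6
```

In the tool's units: 0.108 m is 0.216, 0.107 m is 0.214.

Call:
play_rows(motion=[[[-0.002,0,0.03,0,0,0],[-0.002,0,0.07,0,0,0],[-0.002,0,0.12,0,0,0],[-0.002,0,0.17,0,0,0],[-0.002,0,0.2,0,0,0],[-0.002,0,0.214,0,0,0],[-0.002,0,0.216,0,0,0],[-0.002,0,0.216,0,0,0]]])

```text
time_s: 23.82
position: [0.4497, -0.0735, 0.0929]
tcp_rot: [[-0.708, 0.706, -0.001], [0.706, 0.708, 0.0], [0.001, -0.0, -1.0]]
force: [0.7, -0.5, 0.6]
opening: 0.631
grasp_force: 0.0
```

Call:
play_rows(motion=[[[0,0,0,0,0,0],[0,0,0,0,0,0],[0,0,0,0,0,0],[0,0,0,0,0,0],[0,0,0,0,0,0],[0,0,0,0,0,0],[0,0,0,0,0,0],[0,0,0,0,0,0]]], fingers=0.015)

```text
time_s: 24.48
position: [0.4497, -0.0746, 0.0934]
tcp_rot: [[-0.707, 0.707, 0.0], [0.707, 0.707, -0.0], [-0.001, 0.0, -1.0]]
force: [-0.8, -0.1, 5.0]
opening: 0.312
grasp_force: 30.0
```

```bash
python3 go.py .5285 .144 .2 45
```

```text
t 24.48 pos [ 0.4497 -0.0746  0.0934] psi 45.0 q6 -68.5 tilt [-0.001  0.   ]
shift [ 0.0988  0.2103 -0.1067] wz -0.01 rows 6.1
```

In the tool's units: 0.11 m is 0.22, 0.011 m is 0.022.

Call:
play_rows(motion=[[[0,0,-0.024,0,0,0],[0,0,-0.07,0,0,0],[0,0,-0.12,0,0,0],[0.01,0.022,-0.16,0,0,0],[0.03,0.064,-0.19,0,0,0],[0.054,0.116,-0.19,0,0,0],[0.078,0.168,-0.19,0,0,0],[0.104,0.22,-0.19,0,0,0]]])

```text
time_s: 25.15
position: [0.4907, 0.0412, 0.1881]
tcp_rot: [[-0.706, 0.708, -0.0], [0.708, 0.706, 0.0], [0.0, 0.0, -1.0]]
force: [-0.0, -0.7, -2.8]
opening: 0.313
grasp_force: 30.2
```

In the tool's units: 0.1 m is 0.2, 0.096 m is 0.192.

Call:
play_rows(motion=[[[0.022,0.048,0,0,0,0],[0.044,0.096,0,0,0,0],[0.064,0.136,0,0,0,0],[0.08,0.172,0,0,0,0],[0.09,0.192,0,0,0,0],[0.094,0.2,0,0,0,0],[0.094,0.2,0,0,0,0],[0.094,0.2,0,0,0,0]]])

```text
time_s: 25.82
position: [0.5274, 0.1435, 0.1876]
tcp_rot: [[-0.707, 0.707, -0.002], [0.707, 0.707, -0.001], [0.001, -0.002, -1.0]]
force: [-0.3, -0.2, -2.7]
opening: 0.313
grasp_force: 30.2
```

```bash
python3 go.py .5285 .144 .1055 45
```

```text
t 25.82 pos [0.5274 0.1435 0.1876] psi 45.0 q6 -41.5 tilt [ 0.001 -0.002]
shift [-0.0004  0.0013  0.0821] wz 0.0 rows 2.0
```

In the tool's units: 0.081 m is 0.162, 0.001 m is 0.002.

Call:
play_rows(motion=[[[0,0.002,0.024,0,0,0],[0,0.002,0.056,0,0,0],[0,0.002,0.09,0,0,0],[0,0.002,0.12,0,0,0],[0,0.002,0.142,0,0,0],[0,0.002,0.156,0,0,0],[0,0.002,0.162,0,0,0],[0,0.002,0.162,0,0,0]]])

```text
time_s: 26.48
position: [0.5286, 0.1443, 0.1066]
tcp_rot: [[-0.707, 0.708, -0.001], [0.708, 0.707, -0.0], [0.001, -0.001, -1.0]]
force: [-0.3, 0.0, -3.0]
opening: 0.312
grasp_force: 30.2
```

In the tool's units: 0.002 m is 0.004, 0.001 m is 0.002.

Call:
play_rows(motion=[[[0,0,0.002,0,0,0],[0,0,0.003,0,0,0],[0,0,0.004,0,0,0],[0,0,0.004,0,0,0]]])

```text
time_s: 26.82
position: [0.5291, 0.1449, 0.1055]
tcp_rot: [[-0.707, 0.707, 0.001], [0.707, 0.707, 0.0], [-0.001, 0.001, -1.0]]
force: [-0.8, 0.2, -1.4]
opening: 0.311
grasp_force: 30.2
```

```bash
python3 go.py .5285 .144 .1044 45
```

```text
t 26.82 pos [0.5291 0.1449 0.1055] psi 45.0 q6 -41.4 tilt [-0.001  0.001]
shift [-0.0002 -0.001   0.0011] wz 0.01 rows 0.0
```

In the tool's units: 0.0015 m is 0.003, 0.001 m is 0.002.

Call:
play_rows(motion=[[[0,0,0.001,0,0,0],[0,0,0.002,0,0,0],[0,0,0.003,0,0,0],[0,0,0.003,0,0,0],[0,0,0.003,0,0,0]]])

```text
time_s: 27.23
position: [0.529, 0.1448, 0.1044]
tcp_rot: [[-0.707, 0.707, 0.001], [0.707, 0.707, -0.0], [-0.001, 0.0, -1.0]]
force: [-1.6, -0.6, 5.8]
opening: 0.311
grasp_force: 30.0
```

Contact; release.

Call:
play_rows(motion=[[[0,0,0,0,0,0],[0,0,0,0,0,0],[0,0,0,0,0,0],[0,0,0,0,0,0]]], fingers=0.05)

```text
time_s: 27.57
position: [0.5289, 0.1448, 0.1034]
tcp_rot: [[-0.707, 0.707, 0.0], [0.707, 0.707, 0.0], [-0.0, 0.0, -1.0]]
force: [-0.0, 0.5, -0.9]
opening: 0.523
grasp_force: 0.0
```

In the tool's units: -0.12 m is -0.24, -0.1 m is -0.2.

Call:
play_rows(motion=[[[0,0,-0.03,0,0,0],[0,0,-0.08,0,0,0],[0,0,-0.14,0,0,0],[0,0,-0.2,0,0,0],[0,0,-0.24,0,0,0],[0,0,-0.24,0,0,0],[0,0,-0.24,0,0,0]]])

```text
time_s: 28.15
position: [0.5295, 0.1449, 0.2246]
tcp_rot: [[-0.707, 0.707, 0.003], [0.707, 0.707, 0.0], [-0.002, 0.002, -1.0]]
force: [0.1, -0.1, -0.0]
opening: 0.572
grasp_force: 0.0
```

```bash
python3 - <<'E'
from h import *
c=imaging.capture("side"); cv2.imwrite("pics/f.png",c["frame"][:,:,::-1])
E
```

```text
(no output)
```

View pics/f.png

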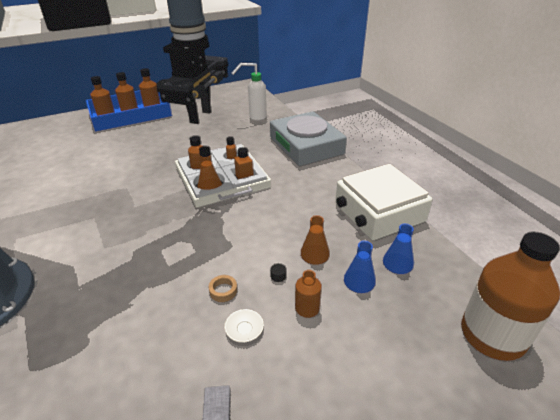

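All four stand upright in the carrier: flask (208,170), medium (197,155), small (232,148) and square (243,163). The open flask (316,240) and open bottle (308,293) haven't moved, and the gripper is clear.

```bash
python3 -c "
from rig import bot; print(bot.hand_in())"
```

```text
the job is handed in; nothing more can be done
None
```

I placed all four closed pieces upright in their matching wells, left the open bottle and open flask standing where they were, and handed the job in at about 28 s of robot time.

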